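# Take the cast toy lorry out of its mould and set it to dry

## Task

At the craft table, swing the hold-down bar on the mould round to its stop and leave it there, then lift the cast toy lorry straight up out of the mould cavity. Keep it level and set it down gently, without dropping it, in the middle of the empty bay of the drying tray, in line with the bay and with its nose pointing the same way as the two lorries already there. Leave those two lorries, the toy locomotive and the paint pot where they are.

Things in the scene. Friction and masses are not known exactly. Their poses are not given: they have to be found in the camera images.
- mould: Lower mould half: grey plastic block fixed to the table, x -86 to +66, y -46 to +46, 28 mm high. Origin on the table under the middle of the cavity, z up. Open cavity 104 (x) x 44 (y) x 18 mm deep, floor at z = 10 mm, holds the casting. Steel register pins 6 mm high at x = -76 and +58, y = +-36. Bar's pivot post at x = -69, y = 0.
- mould_pivot (a point): Point on the vertical pivot axis of the hold-down bar, 62 mm above the table, at x = -69 mm, y = 0 of the mould, at the level of the bar's upper face.
- holdbar (a joint): Angle (rad) of the aluminium hold-down bar about its vertical pivot. 0: along the mould's +x, over the casting; grows anticlockwise from above, to the mould's +y, up to the stop at 1.8. Stays where left; 2 N at the knob moves it. Bar 22 mm wide, underside 54 and top 62 mm above the table, from 12 mm behind the pivot to 92 mm out.
- bar_knob (a point): Middle of the upright black knob on the bar, a cylinder 18 mm across and 28 mm high, 80 mm from the pivot; the point lies 76 mm above the table (knob from 62 to 90 mm).
- casting: White plaster toy lorry, 150 g, right way up in the cavity, underside 10 mm above the table. Origin: centre of its underside, x to its nose, z up. Chassis 100 x 40 x 16 mm; cargo box 34 mm wide, x -48 to +10, top z = 40 (22 mm proud of the mould's face); cab 34 mm wide, x 14 to 36, top z = 33; low bonnet in front, top z = 23.
- casting_grip (a point): Point on the top of the casting's cargo box above its centre of mass (x = -6, z = 40 mm of the casting): the 34 mm wide box can be gripped across its sides (along the casting's y) here.
- casting_nose (a point): Front end of the casting, at x = +50, y = 0, z = 8 mm of the casting.
- tray: Plywood drying tray fixed to the table, 144 (x) x 270 mm (y). Floor 6 mm above the table, rims and two dividers 14 mm above it. Three bays at y = -86, 0, +86 mm, each 132 mm along x and 82 mm wide. Origin on the table under the centre. The lorries' noses point to the tray's +x.
- bay: The empty bay of the tray (any of the three), marked only by being empty: origin at the centre of its floor, 6 mm above the table; x along the bay, in the direction in which the lorry's nose must point.
- lorry_b: One of two castings of the same shape and size as the casting, already drying in the tray; origin at the centre of its underside, x to its nose. Leave it alone.
- lorry_c: The other casting already drying in the tray, same shape; origin at the centre of its underside, x to its nose. Leave it alone.
- loco: Loose wooden toy locomotive, 100 x 48 x 75 mm, beyond the work; origin at the centre of its underside. Leave it alone.
- pot: Loose closed paint pot, 60 mm across, 75 mm high, beyond the work; origin at the centre of its underside. Leave it alone.
Not all that is in view belongs to the job. What is shaped like the casting but blue or pink is not meant. Of the things that look like the mould, the larger one is meant.

How it is judged:
On the way, in this order (a step that is already met when the one before it is completed fails the run):
1. the hold-down bar is swung round to its stop, the casting still in the cavity (value of joint holdbar above 1.6 rad and z of casting in the frame of mould below 0.016 m), for 0.1 s.
2. the casting is lifted level, clear of the mould (z of casting in the frame of mould above 0.035 m and angle between casting's own z axis and vertical below 0.35 rad), for 0.1 s.
At the end, for the whole second after the job is handed in: Bar at its stop (over 1.6 rad); casting flat on the empty bay's floor, within 15 mm of its middle and 0.2 rad of its direction, nose to the bay's +x, upright, at rest; the other lorries within 12 mm, locomotive and pot within 20 mm of their starts (value of joint holdbar above 1.6 rad and horizontal distance between casting and bay below 0.015 m and z of casting in the frame of bay below 0.004 m and angle between the x axis of casting and the x axis of bay, either way round below 0.2 rad and x of casting_nose in the frame of bay above 0.025 m and angle between casting's own z axis and vertical below 0.1 rad and linear speed of casting below 0.02 m/s and distance of each of lorry_b, lorry_c from where it was at the start of the episode below 0.012 m and distance of each of loco, pot from where it was at the start of the episode below 0.02 m); the robot touches nothing.
It fails at once if the casting is tipped by more than 0.5 rad (angle between casting's own z axis and vertical above 0.5 rad).
It fails at once if the casting is dropped or thrown (moves faster than 0.3 m/s while not held by the fingers) (contact force between the fingers and casting below 0.1 N and linear speed of casting above 0.3 m/s).
It fails at once if one of the other lorries is pushed more than 12 mm (distance of any of lorry_b, lorry_c from where it was at the start of the episode above 0.012 m).
It fails at once if the locomotive or the paint pot is pushed more than 20 mm (distance of any of loco, pot from where it was at the start of the episode above 0.02 m).
It also fails if it takes over 51 s, if anything falls off the work surface, if the arm or the gripper's body presses on something with over 40 N, if the wrist force passes 120 N, or if a joint passes its speed limit or range.

## Robot

A 6-joint arm with a two-finger parallel gripper is mounted at the origin on the work surface. World frame = base frame: x ahead of the robot, y to its left, z up, the work surface at z = 0. Lengths are in m, angles in rad, forces in N, time in s.
With the tool pointing down it reaches from about 0.3 to 0.775 m from the base axis. Payload 14.6 kg.
Tool frame: the origin (TCP) lies between the finger pads; the fingertips stand 14 mm ahead of it and the grasp point (between the pads) lies 5 mm behind it (env.finger_overhang is the z of the fingertips in the tool frame, in m); z points along the fingers, y is the line along which they close (so a half turn about z gives the same grasp; the last joint's range is limited). The gripper opens to 94 mm and grips with 3 to 60 N. Pads are 16 mm wide; open, the fingers measure 119 mm over their backs; the gripper's body (75 mm by 177 mm) begins 78 mm behind the grasp point.
Start: joints at [-1.381, 0.3, 1.521, -0, 1.321, -0.067], TCP at [0.14, -0.532, 0.219] pointing down, gripper open.
Joint ranges: [-3.03, 3.03], [-0.79, 2.21], [0.23, 2.52], [-1.04, 4.18], [0, 3.07], [-2.55, 2.55]. Speed limits (rad/s): [2.22, 2.22, 2.57, 3.14, 3.14, 3.14].

## Interface

Orientations are given as a unit quaternion [w, x, y, z].
In Python, from bench import env, cams, order gives the robot as it stands. The module is installed in compiled form; this text tells all that it offers.
- The arm moves only by the tool arm_command, never from a script. Its argument "steps" is a list of rows, each a list of 3 entries, a list of its own where there are three numbers: the shift along the world's x, y, z in mm, then the turn, a rotation vector about the world's x, y, z in degrees, then the gripper command: -1 is shut, 1 is fully open, values between are in proportion. A call has 1 to 20 rows; each row shifts and turns the commanded pose from where the row before left it; what a row does not reach is not made up. A row lasts 1/12 s, in which the tool goes at most 41.7 mm and 7.16 degrees, less where a joint would pass 70% of its speed; a pose out of reach is approached as far as the arm can. A call is refused whole if a number of a shift passes 41.7 or a number of a turn 7.16, either way. A call with a gripper value outside its range is refused whole. The fingers move at their own pace and stop on an object; "newtons" is the grip in N (left out, the last holds). Time passes only in rows, so rows that do not move let the fingers close. It gives the time, the measured TCP pose, the force, the opening and the grip force at its end, in the units of the state.
- env.get_obs(): the state, without advancing time (a new reading comes with each control period).
- cams.grab_frame(name): name is "scene" or "top" or "wrist"; returns the picture (420x560x3 uint8, blue, green, red); there is no depth.
- cams.calibration(name): a dict with "K" (3x3 intrinsics, pixels), "eye" and "rotation" of the camera in the world; the wrist camera has in their place "mount" (4x4, takes a point from camera to tool coordinates, whose origin is the TCP and whose axes are the flange's). Camera axes: x right, y down, z forward; pixel columns grow to the right and rows downward; lengths in m; the calibration is good to about 2 mm. A picture is of the moment at which its call begins: read the wrist's pose just before it. calibration takes no time and is no camera call.
- order.sign_off(): hands the job in; it is judged then, once.
The state is a dict: "clock": time; "qpos": joint angles; "qvel": joint speeds; "joint_torque": joint torques, N m; "tcp_pos": TCP position; "ee_rot": TCP orientation; "contact_force": force on the tool from outside, world axes, zero at the start; "wrist_torque": the same for the moment, N m; "gripper_width": finger opening in m; "grasp_force": force on a finger pad.
Only numpy, scipy, OpenCV 4.12 (cv2) and the standard library are available. Lean on these libraries where they do the work, as an engineer would, in place of code of your own. Each camera call takes 0.05 s, during which the arm holds its last target. There are 200 camera calls.

## Working session

There is one attempt and no reset: what is moved stays moved. The work goes in short steps, Python scripts to look and compute and a tool call to move; the robot and the scene stay as the last step left them, time stands still between calls to the robot, and variables do not carry over. Pictures are saved under pics/ and viewed, at most 10 in all, crops included, and the job is handed in when it is done.

Besides the shell and the picture viewer there is one more tool, called after ">>>" by a JSON object that holds its "op" and its "data", one argument or row to a line. arm_command: Moves the arm, as the interface text tells. Its arguments: {"type":"object","properties":{"steps":{"type":"array","items":{"type":"array"}},"newtons":{"type":"number"}},"required":["steps"]}

```bash
mkdir -p pics; cat > h.py <<'E'
import numpy as np, cv2
from bench import env,cams,order
def grab(n,f=None):
    im=cams.grab_frame(n)
    if f: cv2.imwrite('pics/'+f,im)
    return im
def ray(n,u,v,z,obs=None):
    c=cams.calibration(n);K=np.array(c['K'])
    if n=='wrist':
        from scipy.spatial.transform import Rotation as R
        o=obs or env.get_obs();q=np.array(o['ee_rot']);T=np.eye(4);T[:3,:3]=R.from_quat(q[[1,2,3,0]]).as_matrix();T[:3,3]=o['tcp_pos']
        T=T@np.array(c['mount']);Rm=T[:3,:3];e=T[:3,3]
    else: Rm=np.array(c['rotation']);e=np.array(c['eye'])
    d=Rm@np.linalg.inv(K)@np.array([u,v,1.]);return e+d*(z-e[2])/d[2]
E
python3 - <<'E'
from h import *
grab('top','top.png');grab('scene','scene.png')
for n in('top','scene'):
    c=cams.calibration(n);print(n,np.round(c['K'],1).tolist(),np.round(c['eye'],3),np.round(c['rotation'],3).tolist())
print(env.get_obs()['ee_rot'],env.get_obs()['clock'])
E
```

```text
top [[546.1, 0.0, 282.4], [0.0, 546.1, 206.1], [0.0, 0.0, 1.0]] [0.478 0.018 1.292] [-0.039, 0.707, -0.706, 0.033]
scene [[439.9, 0.0, 274.4], [0.0, 439.9, 205.1], [0.0, 0.0, 1.0]] [1.328 0.265 0.709] [-0.257, 0.521, 0.736, -0.346]
[-5.07633498e-04  9.91770794e-01  1.28025129e-01 -2.77595437e-05] 0.1
```

View pics/top.png

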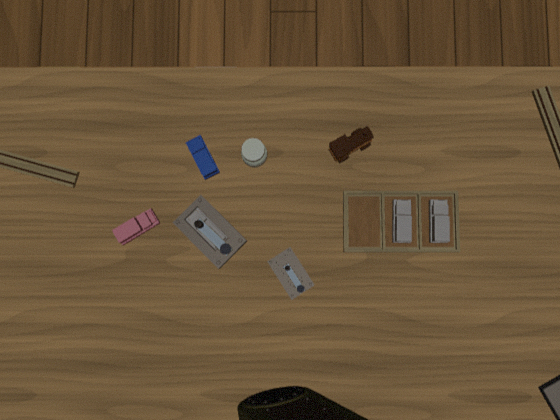

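View pics/scene.png

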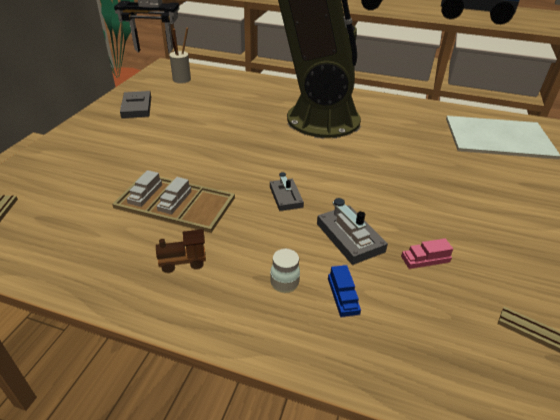

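The top view shows the candidates. For the mould they are the larger block at (211,232) and the smaller at (291,274), so I take the larger. The lorry shapes are white in the mould at (211,232), blue at (202,157), pink at (136,226), and two white ones in the tray at (402,221) and (440,221). The empty bay is at (365,221). I'll check the choice in one close crop.

```bash
sed -i "s/Rm=np.array(c\['rotation'\])/Rm=QR(c['rotation'])/; s/^def grab/from scipy.spatial.transform import Rotation as R\ndef QR(q): return R.from_quat(np.array(q)[[1,2,3,0]]).as_matrix()\ndef grab/" h.py
python3 - <<'E'
from h import *
im=cv2.imread('pics/top.png')
im=cv2.convertScaleAbs(im,alpha=1.6)
a=cv2.resize(im[185:280,165:260],None,fx=4,fy=4,interpolation=cv2.INTER_CUBIC)
b=cv2.resize(im[175:270,340:465],None,fx=3.2,fy=4,interpolation=cv2.INTER_CUBIC)
cv2.imwrite('pics/crop.png',np.hstack([a,b]))
for n,u,v,z in [('mould',211,232,.028),('tray',400,221,.014),('bay',365,221,.006)]: print(n,ray('top',u,v,z).round(4))
E
```

```text
mould [0.548  0.1937 0.028 ]
tray [ 0.575  -0.2472  0.014 ]
bay [ 0.5755 -0.1664  0.006 ]
```

View pics/crop.png

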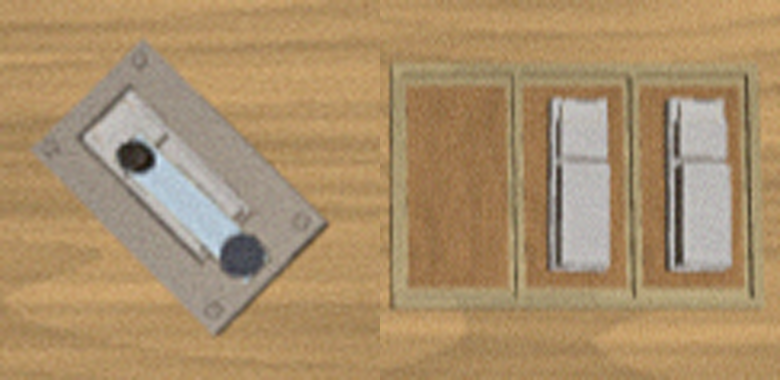

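The crop confirms the choice. The larger mould has its black knob at crop (136,156), the pivot cap at (241,256) near its long end, and the cab gap at (160,140). So the casting's nose points up-left, along the mould's +x. In the tray the left bay is empty and both noses point up.

```bash
python3 - <<'E'
from h import *
A=lambda x,y:(165+x/4,185+y/4); B=lambda x,y:(340+(x-380)/3.2,175+y/4)
P=[ray('top',*A(*p),.028)[:2] for p in [(140,42),(36,148),(215,333),(327,225)]]
print('corners',np.round(P,4))
ax=(P[0]+P[1]-P[2]-P[3])/2;y=np.arctan2(ax[1],ax[0]);c=np.mean(P,0)
print('len',np.linalg.norm(ax),'wid',np.linalg.norm((P[0]-P[1]+P[3]-P[2])/2),'yaw',np.degrees(y))
d=np.array([np.cos(y),np.sin(y)]);print('origin',c+.010*d,'pivot',c-.059*d,'knob',c+.021*d,'grip',c+.004*d)
print('pivot/knob seen',ray('top',*A(241,256),.062),ray('top',*A(136,156),.09))
T=[ray('top',*B(*p),.014)[:2] for p in [(392,65),(758,65),(758,306),(392,306)]];print('tray',np.round(T,4),np.mean(T,0))
e=(T[0]-T[3]+T[1]-T[2]);t=np.arctan2(e[1],e[0]);print('yaw',np.degrees(t),'bay',np.mean(T,0)+.086*np.array([-np.sin(t),np.cos(t)]))
Rm=QR(env.get_obs()['ee_rot']);print(Rm.round(3))
E
```

```text
corners [[0.6332 0.2207]
 [0.5712 0.2802]
 [0.4645 0.1746]
 [0.5267 0.1106]]
len 0.15160447915741657 wid 0.08756641637368862 yaw 45.317822369376735
origin [0.55592992 0.20363745] pivot [0.50741095 0.15457719] knob [0.56366483 0.21145865] grip [0.55171088 0.19937134]
pivot/knob seen [0.50792236 0.15636691 0.062     ] [0.56224007 0.21190539 0.09      ]
tray [[ 0.6452 -0.1162]
 [ 0.6453 -0.3852]
 [ 0.5039 -0.3807]
 [ 0.5036 -0.1148]] [ 0.57447958 -0.24922786]
yaw -1.1907335734635547 bay [ 0.57626672 -0.16324643]
[[ 0.967  0.254 -0.   ]
 [ 0.254 -0.967  0.001]
 [ 0.    -0.001 -1.   ]]
```

>>> {"op": "arm_command", "data": {
  "steps": [
    [[20, 35, 0], [0, 0, 1.5], 0.2],
    [[20, 35, 0], [0, 0, 1.5], 0.2],
    [[20, 35, 0], [0, 0, 1.5], 0.2],
    [[20, 35, 0], [0, 0, 1.5], 0.2],
    [[20, 35, 0], [0, 0, 1.5], 0.2],
    [[20, 35, 0], [0, 0, 1.5], 0.2],
    [[20, 35, 0], [0, 0, 1.5], 0.2],
    [[20, 35, 0], [0, 0, 1.5], 0.2],
    [[20, 35, 0], [0, 0, 1.5], 0.2],
    [[20, 35, 0], [0, 0, 1.5], 0.2],
    [[20, 35, 0], [0, 0, 1.5], 0.2],
    [[20, 35, 0], [0, 0, 1.5], 0.2],
    [[20, 35, 0], [0, 0, 1.5], 0.2],
    [[20, 35, 0], [0, 0, 1.5], 0.2],
    [[20, 35, 0], [0, 0, 1.5], 0.2],
    [[20, 35, 0], [0, 0, 1.5], 0.2],
    [[20, 35, 0], [0, 0, 1.5], 0.2],
    [[20, 35, 0], [0, 0, 1.5], 0.2],
    [[20, 35, 0], [0, 0, 1.5], 0.2],
    [[0, 0, 0], [0, 0, 1.8], 0.2]
  ]
}}

```text
clock: 1.77
tcp_pos: [0.5211, 0.1378, 0.2183]
ee_rot: [-0.0, 0.923, 0.385, -0.0]
contact_force: [-1.6, -1.4, -1.0]
gripper_width: 0.0564
grasp_force: 0.0
```

```bash
python3 - <<'E'
from h import *
o=env.get_obs();import json
grab('wrist','w1.png');print(o['clock'],o['tcp_pos'],QR(o['ee_rot']).round(3).tolist(),o['gripper_width'])
json.dump({k:np.array(o[k]).tolist() for k in('tcp_pos','ee_rot')},open('w1.json','w'))
E
```

```text
1.7667 [0.52113004 0.13781764 0.21828939] [[0.703, 0.711, -0.001], [0.711, -0.703, 0.001], [-0.0, -0.001, -1.0]] 0.05639538822486507
```

View pics/w1.png

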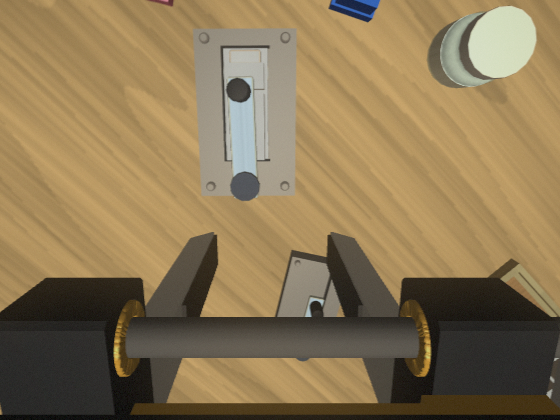

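The wrist view shows the knob at (238,90), the pivot at (245,186) and the pins at (204,38), (286,38), (211,186) and (285,186). The casting's bonnet is at the top, (245,55), so its nose is along the mould's +x.

```bash
python3 - <<'E'
from h import *
import json
o=json.load(open('w1.json'));r=lambda u,v,z:ray('wrist',u,v,z,o)[:2]
P=np.array([r(*p,.034) for p in [(204,38),(286,38),(211,186),(285,186)]])
ax=(P[0]+P[1]-P[2]-P[3])/2;y=np.arctan2(ax[1],ax[0]);d=ax/np.linalg.norm(ax)
print(P.round(4),np.linalg.norm(ax),np.linalg.norm(P[0]-P[1]),np.linalg.norm(P[2]-P[3]),np.degrees(y));c=P.mean(0)+.009*d
print('origin',c,'pivot',c-.069*d,'grip',c-.006*d)
print('seen pivot',r(245,186,.07),'knob',r(238,90,.09))
E
```

```text
[[0.5693 0.2718]
 [0.6204 0.2214]
 [0.4771 0.1772]
 [0.5278 0.1272]] 0.13206825722841753 0.07172016052578166 0.07114900087618255 45.610655410335646
origin [0.55494905 0.20580491] pivot [0.50668145 0.15649731] grip [0.55075187 0.20151729]
seen pivot [0.50757396 0.15761499] knob [0.56089096 0.21517772]
```

>>> {"op": "arm_command", "data": {
  "newtons": 8,
  "steps": [
    [[14, 26, 0], [0, 0, 0], 0.2],
    [[14, 26, 0], [0, 0, 0], 0.2],
    [[13, 25, -10], [0, 0, 0], 0.2],
    [[0, 0, -30], [0, 0, 0], 0.2],
    [[0, 0, -30], [0, 0, 0], 0.2],
    [[0, 0, -30], [0, 0, 0], 0.2],
    [[0, 0, -20], [0, 0, 0], 0.2],
    [[0, 0, -17], [0, 0, 0], 0.2],
    [[0, 0, 0], [0, 0, 0], 0.2],
    [[0, 0, 0], [0, 0, 0], -1],
    [[0, 0, 0], [0, 0, 0], -1],
    [[0, 0, 0], [0, 0, 0], -1],
    [[0, 0, 0], [0, 0, 0], -1],
    [[0, 0, 0], [0, 0, 0], -1],
    [[0, 0, 0], [0, 0, 0], -1],
    [[0, 0, 0], [0, 0, 0], -1]
  ]
}}

```text
clock: 3.15
tcp_pos: [0.5599, 0.2112, 0.0829]
ee_rot: [-0.001, 0.924, 0.383, -0.0]
contact_force: [-6.7, 5.9, 5.7]
gripper_width: 0.0176
grasp_force: 8.0
```

>>> {"op": "arm_command", "data": {
  "steps": [
    [[-7.3, 6.3, 0], [0, 0, 6.9], -1],
    [[-8, 5.3, 0], [0, 0, 6.9], -1],
    [[-8.6, 4.3, 0], [0, 0, 6.9], -1],
    [[-9, 3.3, 0], [0, 0, 6.9], -1],
    [[-9.4, 2.2, 0], [0, 0, 6.9], -1],
    [[-9.6, 1, 0], [0, 0, 6.9], -1],
    [[-9.6, -0.1, 0], [0, 0, 6.9], -1],
    [[-9.5, -1.3, 0], [0, 0, 6.9], -1],
    [[-9.3, -2.4, 0], [0, 0, 6.9], -1],
    [[-9, -3.5, 0], [0, 0, 6.9], -1],
    [[-8.5, -4.6, 0], [0, 0, 6.9], -1],
    [[-7.9, -5.6, 0], [0, 0, 6.9], -1],
    [[-7.1, -6.5, 0], [0, 0, 6.9], -1],
    [[-6.3, -7.3, 0], [0, 0, 6.9], -1],
    [[-4, -6, 0], [0, 0, 5], -1],
    [[0, 0, 0], [0, 0, 0], -1],
    [[0, 0, 0], [0, 0, 0], -1]
  ]
}}

```text
clock: 4.57
tcp_pos: [0.4395, 0.196, 0.0834]
ee_rot: [0.002, 0.287, 0.958, 0.002]
contact_force: [13.7, 10.5, -8.1]
gripper_width: 0.0229
grasp_force: 8.0
```

```bash
python3 - <<'E'
from h import *
o=env.get_obs();p=np.array(o['tcp_pos'])[:2]-[.507,.1565]
print(np.degrees(np.arctan2(p[1],p[0]))-45.6,np.linalg.norm(p),o['contact_force'],o['wrist_torque'])
E
```

```text
104.0235654429876 0.0781965720299724 [13.72895488 10.4850598  -8.12462056] [ 1.87659396 -2.5665887  -0.10230356]
```

>>> {"op": "arm_command", "data": {
  "steps": [
    [[0, 0, 0], [0, 0, 0], 0.2],
    [[0, 0, 0], [0, 0, 0], 0.2],
    [[0, 0, 0], [0, 0, 0], 0.2],
    [[0, 0, 0], [0, 0, 0], 0.2],
    [[0, 0, 20], [0, 0, 0], 0.2],
    [[0, 0, 37], [0, 0, 0], 0.2],
    [[5, -4, 30], [0, 0, -7.1], 0.2],
    [[5, -4, 30], [0, 0, -7.1], 0.2],
    [[5, -4, 0], [0, 0, -7.1], 0.2],
    [[5, -4, 0], [0, 0, -7.1], 0.2],
    [[5, -4, 0], [0, 0, -7.1], 0.2],
    [[5, -4, 0], [0, 0, -7.1], 0.2],
    [[5, -4, 0], [0, 0, -7.1], 0.2],
    [[5, -4, 0], [0, 0, -7.1], 0.2],
    [[5, -4, 0], [0, 0, -7.1], 0.2],
    [[5, -4, 0], [0, 0, -7.1], 0.2],
    [[5, -4, 0], [0, 0, -7.1], 0.2],
    [[5, -2, 0], [0, 0, -7.1], 0.2],
    [[0, 0, 0], [0, 0, -7.1], 0.2],
    [[0, 0, 0], [0, 0, -7.1], 0.2]
  ]
}}

```text
clock: 6.23
tcp_pos: [0.4976, 0.1489, 0.1993]
ee_rot: [-0.0, 0.918, 0.397, -0.0]
contact_force: [-0.3, -0.2, -0.3]
gripper_width: 0.0565
grasp_force: 0.0
```

```bash
python3 - <<'E'
from h import *
o=env.get_obs();import json
im=grab('wrist');cv2.imwrite('pics/w2.png',cv2.resize(im[0:250,140:420],None,fx=2.4,fy=2.4,interpolation=cv2.INTER_CUBIC))
print(o['clock'],o['tcp_pos'],QR(o['ee_rot']).round(3).tolist(),o['contact_force'],o['gripper_width'])
json.dump({k:np.array(o[k]).tolist() for k in('tcp_pos','ee_rot')},open('w2.json','w'))
E
```

```text
6.2333 [0.4976246  0.14892974 0.19929943] [[0.684, 0.729, -0.0], [0.729, -0.684, -0.0], [-0.0, -0.0, -1.0]] [-0.27028445 -0.20096462 -0.26680919] 0.056467132872144256
```

View pics/w2.png

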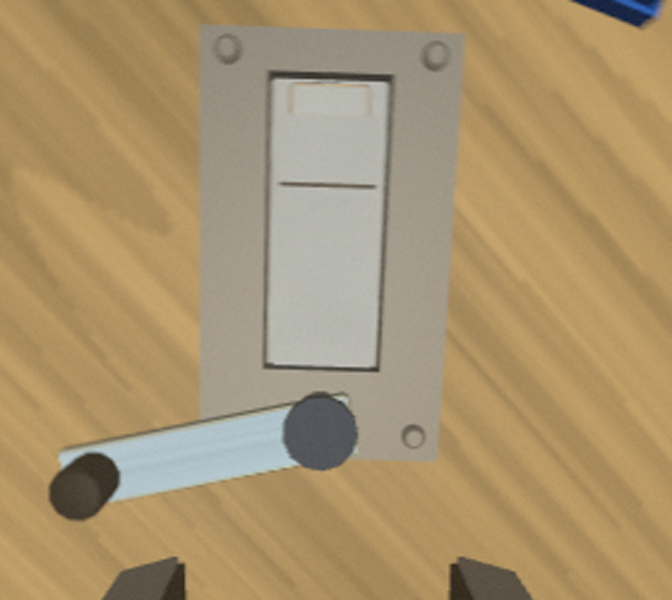

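The bar stands at its stop, with the knob at crop (85,487). The cavity corners are at crop (268,73), (393,76), (379,371) and (264,367), and the cab gap at (328,185) confirms the nose is at the top.

```bash
python3 - <<'E'
from h import *
import json
o=json.load(open('w2.json'));r=lambda u,v,z:ray('wrist',140+u/2.4,v/2.4,z,o)[:2]
C=np.array([r(*p,.028) for p in [(268,73),(393,76),(379,371),(264,367)]])
ax=(C[0]+C[1]-C[2]-C[3])/2;print('cavity',C.mean(0),np.linalg.norm(ax),np.linalg.norm(C[0]-C[1]),np.degrees(np.arctan2(ax[1],ax[0])))
d=ax/np.linalg.norm(ax);print('grip',C.mean(0)-.006*d,'gap should be x=12:',(r(328,185,.046)-C.mean(0))@d)
E
```

```text
cavity [0.55524547 0.20593363] 0.10278945313550675 0.04368015703444621 45.24823626040582
grip [0.55102125 0.20167265] gap should be x=12: 0.013272986137094066
```

>>> {"op": "arm_command", "data": {
  "newtons": 15,
  "steps": [
    [[20, 20, 0], [0, 0, -1.4], 0.2],
    [[20, 20, 0], [0, 0, 0], 0.2],
    [[13.4, 12.8, -10], [0, 0, 0], 0.2],
    [[0, 0, -30], [0, 0, 0], 0.2],
    [[0, 0, -35], [0, 0, 0], 0.2],
    [[0, 0, -35], [0, 0, 0], 0.2],
    [[0, 0, -25], [0, 0, 0], 0.2],
    [[0, 0, -13], [0, 0, 0], 0.2],
    [[0, 0, -5], [0, 0, 0], 0.2],
    [[0, 0, 0], [0, 0, 0], 0.2],
    [[0, 0, 0], [0, 0, 0], -1],
    [[0, 0, 0], [0, 0, 0], -1],
    [[0, 0, 0], [0, 0, 0], -1],
    [[0, 0, 0], [0, 0, 0], -1],
    [[0, 0, 0], [0, 0, 0], -1],
    [[0, 0, 0], [0, 0, 0], -1]
  ]
}}

```text
clock: 7.62
tcp_pos: [0.5515, 0.2021, 0.0476]
ee_rot: [0.0, 0.921, 0.389, 0.001]
contact_force: [-1.3, -0.9, 7.5]
gripper_width: 0.0339
grasp_force: 15.0
```

>>> {"op": "arm_command", "data": {
  "steps": [
    [[0, 0, 4], [0, 0, 0], -1],
    [[0, 0, 6], [0, 0, 0], -1],
    [[0, 0, 8], [0, 0, 0], -1],
    [[0, 0, 10], [0, 0, 0], -1],
    [[0, 0, 15], [0, 0, 0], -1],
    [[0, 0, 20], [0, 0, 0], -1],
    [[0, 0, 20], [0, 0, 0], -1],
    [[0, 0, 17], [0, 0, 0], -1],
    [[0, 0, 0], [0, 0, 0], -1],
    [[0, 0, 0], [0, 0, 0], -1]
  ]
}}

```text
clock: 8.45
tcp_pos: [0.5512, 0.202, 0.1473]
ee_rot: [0.0, 0.921, 0.389, 0.001]
contact_force: [0.1, -0.0, -1.6]
gripper_width: 0.0342
grasp_force: 15.0
```

```bash
python3 - <<'E'
from h import *
grab('scene','s2.png')
o=env.get_obs();print(o['tcp_pos'],o['contact_force'],o['wrist_torque'],o['gripper_width'])
E
```

```text
[0.55072451 0.20188563 0.14605618] [ 0.34538573  0.69952727 -1.66630789] [-0.02586054 -0.02983663  0.04988383] 0.0341994453356037
```

View pics/s2.png

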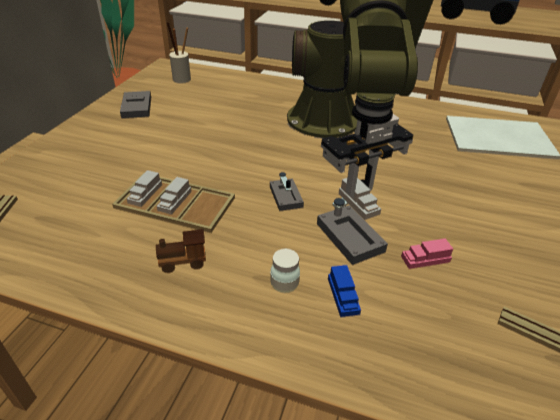

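The casting hangs level in the gripper above the mould at (360,200). Next I carry it towards the bay and take a close look on the way.

>>> {"op": "arm_command", "data": {
  "steps": [
    [[-4, -14, 0], [0, 0, -3], -1],
    [[-7, -25, 5], [0, 0, -3], -1],
    [[-7, -25, 5], [0, 0, -3], -1],
    [[-7, -25, 5], [0, 0, -3], -1],
    [[-7, -25, 0], [0, 0, -3], -1],
    [[-7, -25, 0], [0, 0, -3], -1],
    [[-7, -25, 0], [0, 0, -3], -1],
    [[-7, -25, 0], [0, 0, -3], -1],
    [[-7, -25, 0], [0, 0, -3], -1],
    [[-7, -25, 0], [0, 0, -3], -1],
    [[-7, -25, 0], [0, 0, -3], -1],
    [[-7, -25, 0], [0, 0, -3], -1],
    [[-7, -25, 0], [0, 0, -3], -1],
    [[-7, -25, 0], [0, 0, -3], -1],
    [[-6, -18, 0], [0, 0, -3], -1],
    [[-2, -8, 0], [0, 0, -1.8], -1],
    [[0, 0, 0], [0, 0, 0], -1],
    [[0, 0, 0], [0, 0, 0], -1]
  ]
}}

```text
clock: 10.0
tcp_pos: [0.4479, -0.1626, 0.1608]
ee_rot: [-0.0, 1.0, -0.008, -0.001]
contact_force: [0.1, 0.0, -1.3]
gripper_width: 0.034
grasp_force: 15.0
```

```bash
python3 - <<'E'
from h import *
o=env.get_obs();import json
im=grab('wrist','w3.png')
print(o['clock'],o['tcp_pos'],QR(o['ee_rot']).round(3).tolist(),o['contact_force'],o['gripper_width'])
json.dump({k:np.array(o[k]).tolist() for k in('tcp_pos','ee_rot')},open('w3.json','w'))
E
```

```text
10.0 [ 0.44786012 -0.16263914  0.16079731] [[1.0, -0.017, -0.001], [-0.017, -1.0, 0.001], [-0.001, -0.001, -1.0]] [ 0.12474955  0.02615438 -1.29363453] 0.033954873903032264
```

View pics/w3.png

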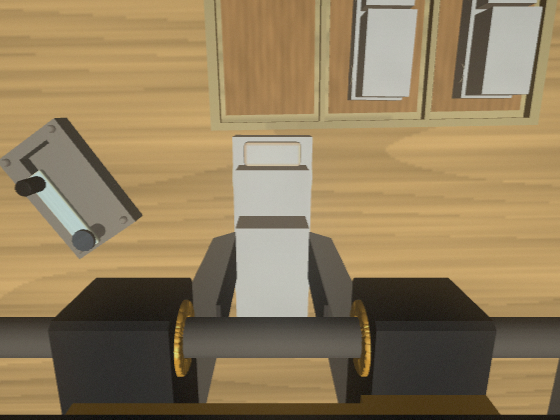

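The empty bay lies ahead of the held lorry, whose nose edge runs from (233,138) to (312,138). The tray's outer near corner is at (211,128), and its dividers are at (324,124) and (428,120).

```bash
python3 - <<'E'
from h import *
import json
o=json.load(open('w3.json'));r=lambda u,v,z:ray('wrist',u,v,z,o)[:2].round(4)
for p in [(211,128),(205,0),(324,123),(322,0),(428,120)]: print(p,r(*p,.014))
print('floor edges',r(226,117,.006),r(319,119,.014),r(219,0,.006),'near edge',r(270,126,.014))
zu=.1608-.0376
print('nose chassis',r(233,138,zu+.016),r(312,138,zu+.016))
E
```

```text
(211, 128) [ 0.5023 -0.1137]
(205, 0) [ 0.5982 -0.1144]
(324, 123) [ 0.505  -0.2069]
(322, 0) [ 0.5969 -0.2036]
(428, 120) [ 0.5061 -0.2923]
floor edges [ 0.5108 -0.1255] [ 0.5082 -0.2028] [ 0.6001 -0.1241] near edge [ 0.5032 -0.1624]
nose chassis [ 0.5033 -0.1447] [ 0.5028 -0.184 ]
```

>>> {"op": "arm_command", "data": {
  "steps": [
    [[12, 0, 0], [0, 0, 0], -1],
    [[20, 0, 0], [0, 0, 0], -1],
    [[25, 0, 0], [0, 0, 0], -1],
    [[25, 0, 0], [0, 0, 0], -1],
    [[22, 0.5, 0], [0, 0, 0.5], -1],
    [[13, 0, 0], [0, 0, 0], -1],
    [[5, 0, 0], [0, 0, 0], -1],
    [[0, 0, -10], [0, 0, 0], -1],
    [[0, 0, -18], [0, 0, 0], -1],
    [[0, 0, -20], [0, 0, 0], -1],
    [[0, 0, -20], [0, 0, 0], -1],
    [[0, 0, -18], [0, 0, 0], -1],
    [[0, 0, -12], [0, 0, 0], -1],
    [[0, 0, -7], [0, 0, 0], -1],
    [[0, 0, -4], [0, 0, 0], -1],
    [[0, 0, 0], [0, 0, 0], -1],
    [[0, 0, 0], [0, 0, 0], -1]
  ]
}}

```text
clock: 11.47
tcp_pos: [0.5702, -0.1626, 0.0531]
ee_rot: [0.0, 1.0, -0.004, 0.0]
contact_force: [-0.4, -0.4, -1.6]
gripper_width: 0.034
grasp_force: 15.0
```

>>> {"op": "arm_command", "data": {
  "steps": [
    [[0, 0, -1.5], [0, 0, 0], -1],
    [[0, 0, -1.5], [0, 0, 0], -1],
    [[0, 0, -1], [0, 0, 0], -1],
    [[0, 0, -1], [0, 0, 0], -1],
    [[0, 0, 0], [0, 0, 0], -1],
    [[0, 0, 0], [0, 0, 0], -1]
  ]
}}

```text
clock: 11.97
tcp_pos: [0.57, -0.1626, 0.0475]
ee_rot: [-0.0, 1.0, -0.004, -0.0]
contact_force: [0.1, -1.1, -1.3]
gripper_width: 0.0339
grasp_force: 15.0
```

Still hanging free (−1.3 N), so I lower further by feel.

>>> {"op": "arm_command", "data": {
  "steps": [
    [[0, 0, -1], [0, 0, 0], -1],
    [[0, 0, -1], [0, 0, 0], -1],
    [[0, 0, -1], [0, 0, 0], -1],
    [[0, 0, 0], [0, 0, 0], -1],
    [[0, 0, 0], [0, 0, 0], -1]
  ]
}}

```text
clock: 12.38
tcp_pos: [0.57, -0.1625, 0.0444]
ee_rot: [-0.0, 1.0, -0.004, -0.0]
contact_force: [-0.4, -0.4, -1.5]
gripper_width: 0.0338
grasp_force: 15.0
```

>>> {"op": "arm_command", "data": {
  "steps": [
    [[0, 0, -0.7], [0, 0, 0], -1],
    [[0, 0, -0.7], [0, 0, 0], -1],
    [[0, 0, 0], [0, 0, 0], -1],
    [[0, 0, 0], [0, 0, 0], -1]
  ]
}}

```text
clock: 12.72
tcp_pos: [0.5701, -0.1626, 0.0435]
ee_rot: [0.0, 1.0, -0.004, 0.0]
contact_force: [-2.6, 1.1, 5.7]
gripper_width: 0.0338
grasp_force: 15.0
```

It has touched down (+5.7 N). I release it and rise straight up.

>>> {"op": "arm_command", "data": {
  "steps": [
    [[0, 0, 0], [0, 0, 0], -0.2],
    [[0, 0, 0], [0, 0, 0], 0],
    [[0, 0, 0], [0, 0, 0], 0.2],
    [[0, 0, 0], [0, 0, 0], 0.2],
    [[0, 0, 0], [0, 0, 0], 0.2],
    [[0, 0, 10], [0, 0, 0], 0.2],
    [[0, 0, 20], [0, 0, 0], 0.2],
    [[0, 0, 30], [0, 0, 0], 0.2],
    [[0, 0, 40], [0, 0, 0], 0.2],
    [[0, 0, 40], [0, 0, 0], 0.2],
    [[-35, 0, 20], [0, 0, 0], 0.2],
    [[-40, 0, 0], [0, 0, 0], 0.2],
    [[-40, 0, 0], [0, 0, 0], 0.2],
    [[0, 0, 0], [0, 0, 0], 0.2],
    [[0, 0, 0], [0, 0, 0], 0.2]
  ]
}}

```text
clock: 13.97
tcp_pos: [0.4541, -0.1626, 0.2044]
ee_rot: [0.0, 1.0, -0.005, 0.001]
contact_force: [0.7, -0.4, -0.9]
gripper_width: 0.0566
grasp_force: 0.0
```

```bash
python3 - <<'E'
from h import *
o=env.get_obs();import json
im=grab('wrist','w4.png')
print(o['clock'],o['tcp_pos'],o['contact_force'],o['gripper_width'])
json.dump({k:np.array(o[k]).tolist() for k in('tcp_pos','ee_rot')},open('w4.json','w'))
E
```

```text
13.9667 [ 0.45405014 -0.16264495  0.20438511] [ 0.72904692 -0.42596558 -0.8790702 ] 0.05662886899982879
```

View pics/w4.png

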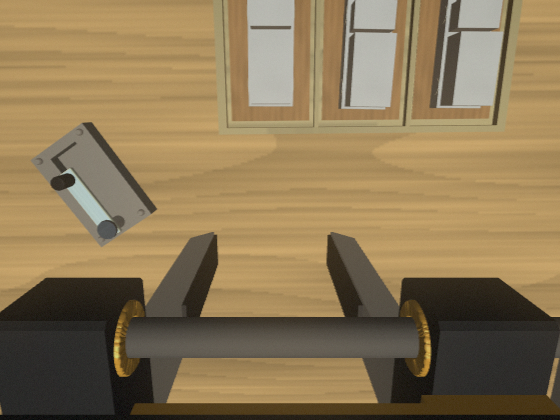

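The lorry sits centred in the bay at (271,60), level with its neighbours and pointing the same way, and the gripper is clear.

```bash
python3 -c "
from bench import order
print(order.sign_off())"
```

```text
the job is handed in; nothing more can be done
None
```

The job is handed in after about 14 s of robot time: the bar was swung to its stop, and the lorry was lifted out level and set down gently in the middle of the empty bay, nose the same way as the other two; the sign-off returned no verdict.

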